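# Check the vial heater's block with the surface-temperature probe

### The arm

A 6-joint arm with a two-finger parallel gripper is mounted at the origin on the work surface; the furniture and walls round the work are solid. World frame = base frame: x ahead of the robot, y to its left, z up, the work surface at z = 0. Lengths are in m, angles in degrees, forces in N, time in s.
With the tool pointing down it reaches from about 0.3 to 0.85 m from the base axis. Payload 5.4 kg.
Tool frame: the origin (TCP) lies at the very end of the fingers, on their centre line; the grasp point (between the pads) lies behind it (arm.hold_point_z is the z of the grasp point in the tool frame, in m); z points along the fingers, y is the line along which they close (so a half turn about z gives the same grasp; the last joint's range is limited). The gripper opens to 85 mm and grips with 20 to 120 N. Pads are 22 mm wide; open, the fingers measure 114 mm over their backs; the gripper's body (76 mm by 85 mm) begins 54 mm behind the grasp point. The pads swing forward as they close: fully open they stand 13 mm farther back than shut.
Start: joints at [60.9, 9.076, 91.501, -0, 79.423, -12.038], TCP at [0.169, 0.55, 0.231] pointing down, gripper open.
Joint ranges: [-166.64, 166.64], [-54.1, 131.32], [10.49, 154.53], [-73.88, 253.88], [9.74, 151.15], [-171.62, 171.62]. Speed limits (degrees/s): [147.25, 147.25, 180, 180, 180, 180].

### API

Orientations are given as [roll, pitch, yaw] about the fixed x, y, z axes, in that order (R = Rz(yaw) Ry(pitch) Rx(roll)).
In Python, from rig import sensors, cams, workorder, arm gives the robot as it stands.
- The arm moves only by the tool move_arm, never from a script. Its argument "plan" is a list of rows, each a list of 3 entries, a list of its own where there are three numbers: the finger opening in mm, from 0 to 85.4, then the shift along the tool's x, y, z in mm, then the turn, a rotation vector about the tool's x, y, z in rad. A call has 1 to 20 rows; each row is the pose to reach, as a shift and turn from the pose commanded when the call began, along the tool's axes at that moment; what a row does not reach only later rows make up. A row lasts 1/10 s, in which the tool goes at most 50 mm and 8.59 degrees, less where a joint would pass 70% of its speed; a pose out of reach is approached as far as the arm can. A call with a gripper value outside its range is refused whole. The fingers move at their own pace and stop on an object; the grip force is fixed at half the most. Time passes only in rows, so rows that repeat a pose let the fingers close. It gives the time, the measured TCP pose, the force, the opening and the grip force at its end, in the units of the state.
- sensors.read_state(): the state, without advancing time (a new reading comes with each control period).
- cams.snapshot(name): name is "scene" or "top"; returns (picture, depth): 384x512x3 uint8, blue, green, red; 384x512 float32, m along the optical axis (not along the pixel's ray), 0 where there is no reading.
- cams.camera_info(name): a dict with "intrinsics" (3x3 intrinsics, pixels), "R" (3x3) and "t" (3): a world point X has camera coordinates R X + t. Camera axes: x right, y down, z forward; pixel columns grow to the right and rows downward; lengths in m; the calibration is good to about 2 mm. A picture is of the moment at which its call begins. camera_info takes no time and is no camera call.
- workorder.sign_off(): hands the job in; it is judged then, once.
The state is a dict: "time_s": time; "qpos": joint angles; "dq": joint speeds; "joint_torque": joint torques, N m; "ee_pos": TCP position; "ee_rot": TCP orientation; "ft_force": force on the tool from outside, world axes, zero at the start; "ft_torque": the same for the moment, N m; "opening": finger opening in m; "finger_force": force on a finger pad.
Only numpy, scipy, OpenCV 4.12 (cv2) and the standard library are available. Lean on these libraries where they do the work, as an engineer would, in place of code of your own. Each camera call takes 0.05 s, during which the arm holds its last target. There are 200 camera calls.

### The job

Check the block temperature of the dry-block vial heater: swing its hinged cover right back so that it stays open, then take the yellow surface-temperature probe out of its leaning holder and set its sprung copper tip inside the red ring on the aluminium block. Hold the probe upright with the tip pressed in about half-way, never hard or to its stop, and finish while still holding it there for the reading; leave the vials in their wells and the bottles where they stand.

Things in the scene. Friction and masses are not known exactly. Their poses are not given: they have to be found in the camera images.
- heater: white dry-block vial heater fixed to the bench, 170 x 150 mm and 70 mm high without its cover, origin at the centre of its underside, x axis to its rear (the sloping console with the display is at -x), z up. An aluminium block with ten vial wells lies in its top; four of them hold vials that rise 11 mm above the block
- spot (a point): centre of the red ring (20 mm inside, 24 mm outside diameter) on the block's level top face, 68 mm above the bench; axes as the heater's. No vial stands within 34 mm of it
- cover (a joint): hinge angle of the heater's white-framed clear cover in rad: 0 shut, 1.8 fully back (stop). The hinge is stiff enough that the cover stays where it is left; about 2 N at the handle moves it
- cover_hinge (a point): middle of the cover's hinge axis, at the rear top edge of the heater; the axis is its y axis; axes as the heater's. The cover is 120 mm long from the hinge to its front edge, 146 mm wide and 26 mm high; open, it stands up to 195 mm above the bench
- cover_handle (a point): centre of the black T handle's bar near the cover's front edge: round, 12 mm thick, 38 mm long along y (parallel to the hinge), 22 mm clear above the cover on a central stem 10 mm thick. Shut, it lies 104 mm before and 54 mm above the hinge; it swings up and back with the cover. Held by its two ends it turns between the fingers like an axle, so a hand pointing down can follow it
- holder: grey holder fixed to the bench: flat foot 100 x 80 mm, 13 mm high, two steel posts and an inclined black tube, 33 mm outside diameter, 44 mm long, whose mouth is about 129 mm above the bench. Origin at the centre of its underside, z up; the tube leans 0.35 rad (20 degrees), its mouth towards the holder's -x
- probe: cordless probe, about 100 g, 188 mm long, in the holder's tube; z runs from tip to handle end, origin at the centre of the tip's face (fully out). Copper disc tip 10 mm; steel sleeve 9 mm from 15 to 74 mm; black nose to 112 mm; collar 31 mm across to 116 mm, resting on the tube's mouth; round yellow handle 22 mm from 116 to 185 mm. Draw it 115 mm along its axis to free the tip
- probe_grip (a point): centre of the yellow handle, 150 mm from the tip's face along the probe; axes as the probe's
- probe_face (a point): centre of the copper tip's face (moves with the tip)
- plunger (a joint): how far the sprung tip is pushed into the sleeve, in m: 0 fully out, 0.010 at its stop. Spring: 0.6 N to start, 0.6 N more per mm (3.6 N half-way, when the black line round the plunger meets the sleeve)
- vial_2: small vial 12 x 33 mm, black cap, upright in a well of the heater's block; origin at its foot
- vial_3: small vial 12 x 33 mm, blue cap, upright in a well of the heater's block; origin at its foot
- vial_4: small vial 12 x 33 mm, blue cap, upright in a well of the heater's block; origin at its foot
- vial_5: small vial 12 x 33 mm, red cap, upright in a well of the heater's block; origin at its foot
- bottle_rinse: clear bottle with blue cap and red-edged label, 60 mm diameter, 115 mm high, loose on the bench; origin at the centre of its underside
- bottle_hexane: larger bottle with blue cap, 68 mm diameter, 135 mm high, farther back on the right; origin at the centre of its underside
Mind the look-alikes: they are no part of the job. Leave any pink or purple look-alike of the holder alone.

How it is judged:
By the outcome, as a careful person would: the job done as asked, in the order asked, and still so for the second after the job is handed in, while the arm keeps its last pose, push and grip.
It also fails if it takes over 53 s, if anything falls off the work surface, if the arm or the gripper's body presses on something with over 40 N, if the wrist force passes 120 N, or if a joint passes its speed limit or range.

## Working session

There is one attempt and no reset: what is moved stays moved. The work goes in short steps, Python scripts to look and compute and a tool call to move; the robot and the scene stay as the last step left them, time stands still between calls to the robot, and variables do not carry over. Pictures are saved under pics/ and viewed, at most 10 in all, crops included, and the job is handed in when it is done.

Besides the shell and the picture viewer there is one more tool, called after "Request:" by a JSON object that holds its "api" and its "payload", one argument or row to a line. move_arm: Moves the arm, as the interface text tells. Its arguments: {"type":"object","properties":{"plan":{"type":"array","items":{"type":"array"}}},"required":["plan"]}

```bash
ls; mkdir -p pics; python3 - <<'E'
from rig import sensors,cams,arm
import cv2,numpy as np
print(arm.hold_point_z, [a for a in dir(arm) if a[0]!='_'])
s=sensors.read_state(); print(s)
for n in("scene","top"):
    p,d=cams.snapshot(n); cv2.imwrite(f"pics/{n}0.png",p); np.save(f"pics/{n}0.npy",d)
    c=cams.camera_info(n); print(n,c)
E
```

```text
pics
-0.0187 ['MotionError', 'hold_point_z']
{'time_s': 0.0, 'qpos': array([ 6.09023785e+01,  9.11495530e+00,  9.15747656e+01, -1.08803679e-03,
        7.94243043e+01, -1.20362246e+01]), 'dq': array([ 0.01627657,  0.06962973, -0.05691889, -0.05025079, -0.06909436,
       -0.01265616]), 'joint_torque': array([ 4.01870702e-04, -3.96016002e+01, -3.31424510e+01, -1.63891677e-04,
        8.56374245e-03, -2.50791963e-06]), 'ee_pos': array([0.1684004 , 0.54912971, 0.23027166]), 'ee_rot': array([-1.79888259e+02, -2.27320321e-02,  1.62938782e+02]), 'ft_force': array([0.86593834, 0.10891209, 0.03101412]), 'ft_torque': array([ 0.00404505,  0.05153052, -0.01845688]), 'finger_force': 0.0, 'opening': 0.08491549368584034}
scene {'intrinsics': array([[416.02668892,   0.        , 253.39193715],
       [  0.        , 416.02668892, 190.33037267],
       [  0.        ,   0.        ,   1.        ]]), 'R': array([[ 0.45551179, -0.89020069, -0.00719302],
       [-0.39568804, -0.19522067, -0.89739616],
       [ 0.79745846,  0.41162072, -0.44116708]]), 't': array([-0.24167284,  0.27172651,  0.78185882])}
top {'intrinsics': array([[443.38681283,   0.        , 256.58923702],
       [  0.        , 443.38681283, 186.33135575],
       [  0.        ,   0.        ,   1.        ]]), 'R': array([[ 0.0386061 , -0.99925302,  0.00172507],
       [-0.97407878, -0.03801845, -0.22299133],
       [ 0.22289034,  0.00692847, -0.9748189 ]]), 't': array([-0.0419556 ,  0.46601363,  1.22406836])}
```

View pics/scene0.png

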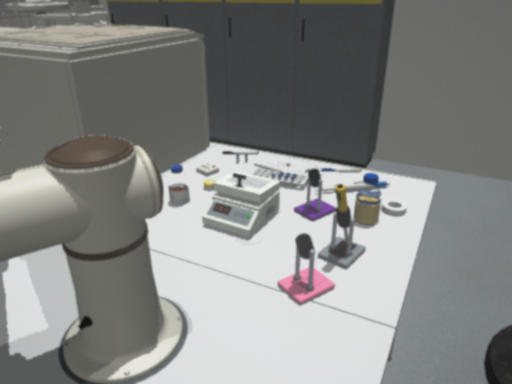

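View pics/top0.png

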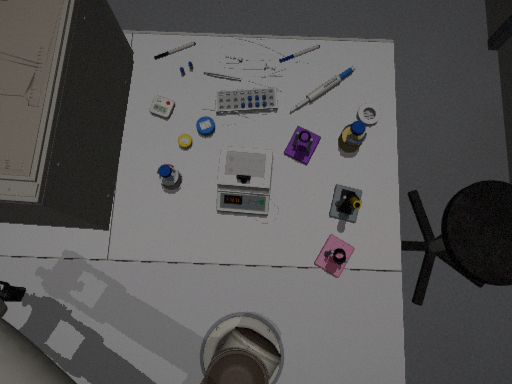

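The scene view shows the heater at (243,203) with its handle at (240,180). The grey holder is at (343,250), and the yellow probe in it runs from (340,186) to (345,215). In the top view the heater is at (245,180), its handle at (243,179), the grey holder at (347,203) and the yellow end at (357,203).

Three holders could be meant: purple (302,145), grey (347,203) and pink (335,255), all top-view pixels. Only the grey one fits the description, being grey and holding the yellow probe. I'll confirm that in an enlarged crop.

```bash
cat > h.py <<'E'
import numpy as np,cv2
from rig import cams,sensors
def cloud(n,d):
    c=cams.camera_info(n);K=c['intrinsics'];v,u=np.indices(d.shape)
    P=np.stack([(u-K[0,2])/K[0,0]*d,(v-K[1,2])/K[1,1]*d,d],-1)
    return (P-c['t'])@c['R']
def tri(pix):  # dict name->(u,v): two-view triangulation
    A=[]
    for n,(u,v) in pix.items():
        c=cams.camera_info(n);M=c['intrinsics']@np.c_[c['R'],c['t']]
        A+=[u*M[2]-M[0],v*M[2]-M[1]]
    A=np.array(A); X=np.linalg.lstsq(A[:,:3],-A[:,3],rcond=None)[0]; r=A[:,:3]@X+A[:,3]
    return X,r
def proj(n,X):
    c=cams.camera_info(n);p=c['intrinsics']@(c['R']@np.asarray(X,float)+c['t']);return p[:2]/p[2]
E
python3 - <<'E'
from h import *
im={n:cv2.imread(f"pics/{n}0.png") for n in("scene","top")}
D={n:np.load(f"pics/{n}0.npy") for n in im}
def crop(n,u,v,w,h): return cv2.resize(im[n][v:v+h,u:u+w],(400,300),interpolation=cv2.INTER_CUBIC)
cv2.imwrite("pics/c1.png",np.vstack([np.hstack([crop("scene",200,165,84,63),crop("scene",300,175,92,69+23)]),np.hstack([crop("top",205,145,80,60+15),crop("top",310,175,64,48)])]))
for n in im:
    P=cloud(n,D[n]); h=cv2.cvtColor(im[n],cv2.COLOR_BGR2HSV)
    m=(h[...,0]>15)&(h[...,0]<35)&(h[...,1]>120)&(h[...,2]>80)
    k,l,st,ce=cv2.connectedComponentsWithStats(m.astype(np.uint8))
    for i in range(1,k):
        if st[i,4]>8: print(n,'yel',st[i],ce[i].round(1),np.median(P[l==i],0).round(3),P[l==i].min(0).round(3),P[l==i].max(0).round(3))
    q=P[...,2]; 
    for lo,hi in((.085,.105),(.108,.13)):
        mm=(q>lo)&(q<hi)&(abs(P[...,1]-.02)<.12)&(P[...,0]>.3)&(P[...,0]<.65)
        if mm.sum():
            r=cv2.minAreaRect(P[mm][:,:2].astype(np.float32)); print(n,lo,mm.sum(),np.array(r[0]).round(3),np.array(r[1]).round(3),r[2],np.median(P[mm],0).round(3))
E
```

```text
scene yel [175   0  45   1  45] [197.   0.] [2.571 1.527 0.491] [2.552 1.331 0.489] [2.59  1.748 0.493]
scene yel [227   0  67   2 111] [263.6   0.4] [2.57  0.944 0.493] [2.543 0.737 0.485] [2.598 1.266 0.496]
scene yel [300   0  81   3 210] [342.8   0.8] [2.573 0.365 0.493] [-0.406 -0.484  0.484] [2.599 0.679 0.587]
scene yel [205 182   6   4  13] [207.1 183.9] [0.595 0.2   0.021] [0.59  0.19  0.017] [0.602 0.211 0.022]
scene yel [336 186  10  25 111] [341.7 196.6] [ 0.398 -0.286  0.179] [ 0.387 -0.292  0.135] [ 0.412 -0.271  0.2  ]
scene 0.085 982 [0.511 0.011] [0.147 0.121] 87.58592224121094 [ 0.492 -0.006  0.099]
scene 0.108 30 [0.466 0.029] [0.106 0.019] 88.3893814086914 [0.471 0.011 0.117]
top yel [342 127  10  15  68] [345.8 133.4] [ 0.638 -0.28   0.056] [ 0.613 -0.297  0.05 ] [ 0.658 -0.269  0.063]
top yel [178 134  14  13  91] [184.3 140.2] [0.607 0.2   0.023] [ 0.183 -0.033  0.017] [0.629 0.22  1.297]
top yel [358 135   5   4  12] [359.7 136.5] [ 0.628 -0.321  0.057] [ 0.624 -0.328  0.051] [ 0.636 -0.316  0.061]
top yel [353 200   8   9  27] [356.6 203.6] [ 0.4   -0.278  0.198] [ 0.388 -0.288  0.193] [ 0.409 -0.269  0.204]
top 0.085 1612 [0.511 0.012] [0.146 0.119] 87.29188537597656 [0.521 0.011 0.1  ]
top 0.108 133 [0.481 0.012] [0.144 0.053] 87.2911148071289 [0.464 0.013 0.109]
```

View pics/c1.png

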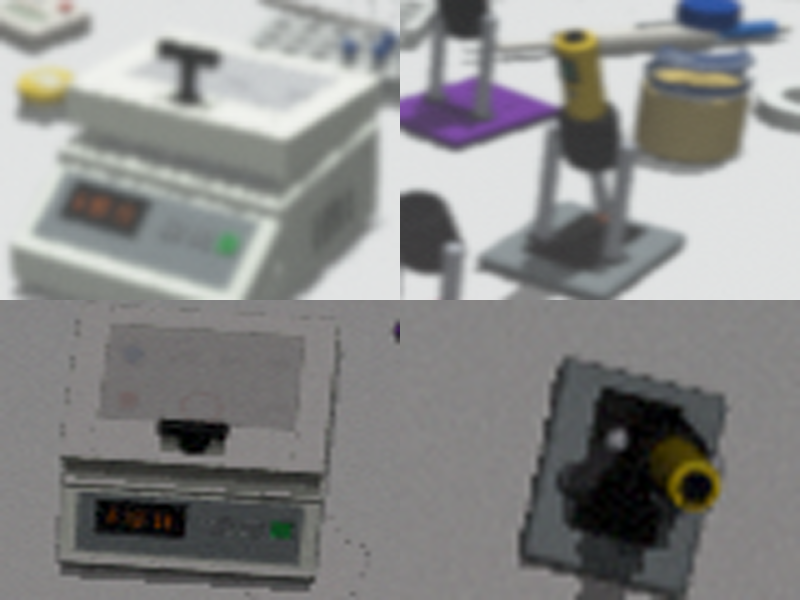

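The crop confirms the target. The grey holder carries the yellow probe, with its end at scene (341,187) and top (357,205), while the pink and purple holders are empty. The cover is shut with the T bar at scene (240,176) and top (244,177.5), and the red ring shows through the cover at top (245,169.5).

```bash
python3 - <<'E'
from h import *
im={n:cv2.imread(f"pics/{n}0.png") for n in("scene","top")}
D={n:np.load(f"pics/{n}0.npy") for n in im}
np.set_printoptions(precision=4,suppress=True)
print('bar',tri({'scene':(239.9,176.1),'top':(243.6,177.5)}))
print('end',tri({'scene':(340.7,186.7),'top':(357,204.8)}))
def onplane(n,u,v,z):
    c=cams.camera_info(n);K=c['intrinsics'];d=c['R'].T@np.array([(u-K[0,2])/K[0,0],(v-K[1,2])/K[1,1],1]);o=-c['R'].T@c['t'];return o+d*(z-o[2])/d[2]
print('ring',onplane('top',245,169.5,.068))
f=[onplane('top',310+(a-400)*.16,175+(b-300)*.16,.013) for a,b in((567,358),(725,397),(690,592),(523,562))];f=np.array(f);print('foot',f,f.mean(0),f[0]-f[3],f[0]-f[1])
# dark+light blobs of holder by height in both clouds
for n in D:
    P=cloud(n,D[n]);h=cv2.cvtColor(im[n],cv2.COLOR_BGR2HSV)
    m=(abs(P[...,0]-.42)<.1)&(abs(P[...,1]+.28)<.08)
    for lo,hi in((.008,.018),(.09,.115),(.115,.135),(.135,.155),(.155,.175),(.175,.192)):
        k=m&(P[...,2]>lo)&(P[...,2]<hi)
        if k.sum()>3:
            r=cv2.minAreaRect(P[k][:,:2].astype(np.float32));print(n,lo,k.sum(),P[k].mean(0),np.array(r[0]),np.array(r[1]),r[2])
    # bar: dark pixels z>0.11
    k=(abs(P[...,0]-.47)<.03)&(abs(P[...,1]-.012)<.04)&(P[...,2]>.116)&(P[...,2]<.14);print(n,'bar',k.sum(),P[k].mean(0),P[k].min(0),P[k].max(0))
    # heater body, all above 0.05
    k=(abs(P[...,0]-.5)<.13)&(abs(P[...,1]-.012)<.11)&(P[...,2]>.03)&(P[...,2]<.11);r=cv2.minAreaRect(P[k][:,:2].astype(np.float32));print(n,'heater',r)
E
```

```text
bar (array([0.4724, 0.0107, 0.1341]), array([ 0.5019, -0.0664, -0.411 ,  0.2383]))
end (array([ 0.3966, -0.2804,  0.1974]), array([ 0.3295, -0.072 , -0.2934,  0.1209]))
ring [0.512  0.0112 0.068 ]
foot [[ 0.4919 -0.2616  0.013 ]
 [ 0.4758 -0.3365  0.013 ]
 [ 0.3818 -0.3188  0.013 ]
 [ 0.393  -0.2408  0.013 ]] [ 0.4356 -0.2894  0.013 ] [ 0.099  -0.0208  0.    ] [0.0161 0.0749 0.    ]
scene 0.008 762 [ 0.4218 -0.2873  0.0124] [ 0.3997 -0.2799] [0.0808 0.1754] 77.83281707763672
scene 0.09 173 [ 0.4218 -0.2894  0.1022] [ 0.4205 -0.2853] [0.0534 0.0236] 82.43153381347656
scene 0.115 119 [ 0.4145 -0.2877  0.126 ] [ 0.4183 -0.286 ] [0.0231 0.0326] 11.14407730102539
scene 0.135 68 [ 0.4102 -0.2863  0.1446] [ 0.4145 -0.2877] [0.0172 0.031 ] 42.78656005859375
scene 0.155 71 [ 0.4016 -0.2847  0.1651] [ 0.4017 -0.2834] [0.0138 0.0233] 18.422693252563477
scene 0.175 61 [ 0.3947 -0.2826  0.1835] [ 0.3943 -0.2812] [0.0105 0.0224] 12.599210739135742
scene bar 74 [0.4714 0.0112 0.1328] [ 0.4657 -0.0058  0.1166] [0.4787 0.0329 0.1395]
scene heater ((0.48260030150413513, 0.011083856225013733), (0.15335462987422943, 0.17868784070014954), 86.82735443115234)
top 0.008 720 [ 0.421  -0.2788  0.0129] [ 0.4133 -0.2824] [0.0929 0.1914] 84.11544036865234
top 0.09 38 [ 0.4344 -0.2755  0.1059] [ 0.4356 -0.2858] [0.0526 0.0238] 87.54203796386719
top 0.115 43 [ 0.4254 -0.2762  0.1287] [ 0.426  -0.2813] [0.0287 0.0325] 38.45116424560547
top 0.135 30 [ 0.4266 -0.2828  0.1401] [ 0.4256 -0.2819] [0.0165 0.0288] 28.533279418945312
top 0.155 13 [ 0.4133 -0.2754  0.1658] [ 0.4113 -0.2759] [0.0107 0.0242] 54.70934295654297
top 0.175 14 [ 0.4059 -0.2741  0.184 ] [ 0.4039 -0.2751] [0.0112 0.0251] 64.84461212158203
top bar 48 [0.4713 0.0131 0.1358] [ 0.4658 -0.0057  0.1188] [0.4779 0.0323 0.1399]
top heater ((0.4816379249095917, 0.012461945414543152), (0.14983627200126648, 0.17703956365585327), 87.06062316894531)
```

```bash
cat >> h.py <<'E'
from scipy.spatial.transform import Rotation as Ro
np.set_printoptions(precision=3,suppress=True)
def go(p,rpy,s=None):
    s=s or sensors.read_state();R0=Ro.from_euler('xyz',s['ee_rot'],degrees=True)
    R1=rpy if isinstance(rpy,Ro) else Ro.from_euler('xyz',rpy,degrees=True)
    return 'shift mm',R0.inv().apply(np.asarray(p)-s['ee_pos'])*1e3,'turn',(R0.inv()*R1).as_rotvec()
E
python3 - <<'E'
from h import *
print(go((.472,.012,.18),(180,0,177)))
E
```

```text
('shift mm', array([-447.833, -424.4  ,   50.937]), 'turn', array([-0.002, -0.001, -0.245]))
```

Request:
{"api": "move_arm", "payload": {
  "plan": [
    [85,[-120,-113,0],[0,0,-0.06]],
    [75,[-240,-227,0],[0,0,-0.12]],
    [60,[-360,-341,0],[0,0,-0.2]],
    [60,[-448,-424,0],[0,0,-0.245]],
    [60,[-448,-424,0],[0,0,-0.245]],
    [60,[-448,-424,0],[0,0,-0.245]],
    [60,[-448,-424,0],[0,0,-0.245]],
    [60,[-448,-424,0],[0,0,-0.245]],
    [60,[-448,-424,0],[0,0,-0.245]],
    [60,[-448,-424,20],[0,0,-0.245]],
    [60,[-448,-424,51],[0,0,-0.245]],
    [60,[-448,-424,51],[0,0,-0.245]],
    [60,[-448,-424,51],[0,0,-0.245]],
    [60,[-448,-424,51],[0,0,-0.245]],
    [60,[-448,-424,51],[0,0,-0.245]]
  ]
}}

```text
time_s: 1.6
ee_pos: [0.4721, 0.013, 0.1798]
ee_rot: [180.0, -0.1, 176.9]
ft_force: [-0.5, -0.3, -0.2]
opening: 0.0598
finger_force: 0.0
```

```bash
python3 - <<'E'
from h import *
s=sensors.read_state();print(s['time_s'],s['qpos'],s['ee_pos'],s['ee_rot'],s['opening'])
print(go((.471,.012,.114),(180,0,177),s))
p,_=cams.snapshot('scene');q,_=cams.snapshot('top')
cv2.imwrite('pics/c2.png',np.hstack([cv2.resize(p[120:240,190:290],(400,480),interpolation=2),cv2.resize(q[120:220,200:283],(400,480),interpolation=2)]))
E
```

```text
1.6 [ -13.149   -3.721  110.755    0.023   73.063 -100.074] [0.472 0.013 0.18 ] [179.962  -0.092 176.918] 0.05979109912901312
('shift mm', array([ 0.943, -1.064, 65.82 ]), 'turn', array([ 0.001, -0.002, -0.001]))
```

View pics/c2.png

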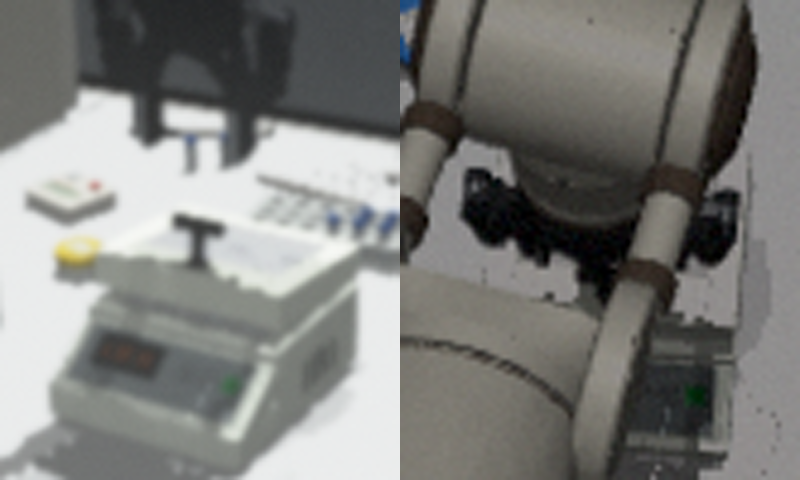

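The fingers, at crop (145,150) and (238,150), straddle the T bar at (198,225) and are centred on it from above. I'll lower and close.

Request:
{"api": "move_arm", "payload": {
  "plan": [
    [60,[1,-1,30],[0,0,0]],
    [60,[1,-1,55],[0,0,0]],
    [60,[1,-1,66],[0,0,0]],
    [60,[1,-1,66],[0,0,0]],
    [50,[1,-1,66],[0,0,0]],
    [35,[1,-1,66],[0,0,0]],
    [30,[1,-1,66],[0,0,0]],
    [30,[1,-1,66],[0,0,0]],
    [30,[1,-1,66],[0,0,0]]
  ]
}}

```text
time_s: 2.6
ee_pos: [0.4722, 0.013, 0.1157]
ee_rot: [179.9, 0.1, 177.0]
ft_force: [-0.2, 4.8, 2.4]
opening: 0.0364
finger_force: 59.6
```

Request:
{"api": "move_arm", "payload": {
  "plan": [
    [30,[-5.9,0,-10.2],[0,0,0]],
    [30,[-12.8,0,-19.6],[0,0,0]],
    [30,[-20.6,0,-28.3],[0,0,0]],
    [30,[-29.2,0,-36.2],[0,0,0]],
    [30,[-38.6,0,-43.3],[0,0,0]],
    [30,[-48.6,0,-49.3],[0,0,0]],
    [30,[-59.1,0,-54.3],[0,0,0]],
    [30,[-70.2,0,-58.2],[0,0,0]],
    [30,[-81.6,0,-61],[0,0,0]],
    [30,[-93.2,0,-62.7],[0,0,0]],
    [30,[-93.2,0,-62.7],[0,0,0]]
  ]
}}

```text
time_s: 3.7
ee_pos: [0.5637, 0.0086, 0.1756]
ee_rot: [179.8, -0.3, 177.0]
ft_force: [-0.6, 5.5, -7.9]
opening: 0.0359
finger_force: 62.4
```

```bash
python3 - <<'E'
from h import *
p,_=cams.snapshot('scene')
cv2.imwrite('pics/c3.png',cv2.resize(p[110:240,190:330],(560,520),interpolation=2))
E
```

```text
(no output)
```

View pics/c3.png

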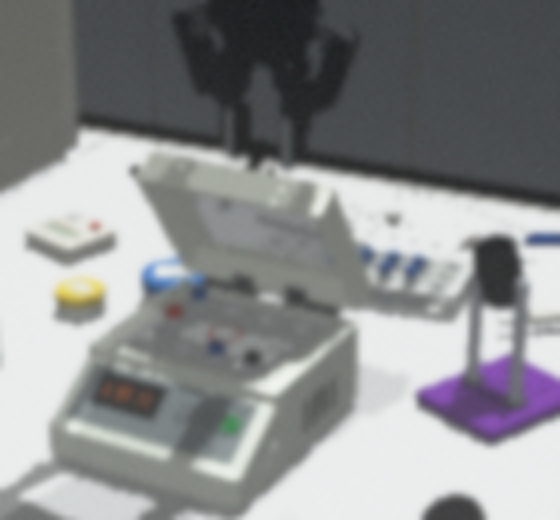

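The cover follows, standing open at crop (250,220), and the vials and red ring are visible at (215,340). I'll carry on to the stop.

Request:
{"api": "move_arm", "payload": {
  "plan": [
    [30,[-11.6,0,1],[0,0,0]],
    [30,[-23.5,0,2],[0,0,0]],
    [30,[-35,0,4],[0,0,0]],
    [30,[-46.2,0,7],[0,0,0]],
    [30,[-57.2,0,11],[0,0,0]],
    [30,[-67.8,0,16],[0,0,0]],
    [30,[-77.7,0,22],[0,0,0]],
    [30,[-83,0,26],[0,0,0]],
    [30,[-87,0,29.5],[0,0,0]],
    [30,[-89,0,31],[0,0,0]],
    [30,[-89,0,31],[0,0,0]]
  ]
}}

```text
time_s: 4.85
ee_pos: [0.6549, 0.0042, 0.1481]
ee_rot: [179.8, 0.2, 177.0]
ft_force: [1.3, 5.9, 1.7]
opening: 0.0354
finger_force: 59.5
```

```bash
python3 - <<'E'
from h import *
p,_=cams.snapshot('scene')
cv2.imwrite('pics/c4.png',cv2.resize(p[110:240,190:330],(560,520),interpolation=2))
E
```

```text
(no output)
```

View pics/c4.png

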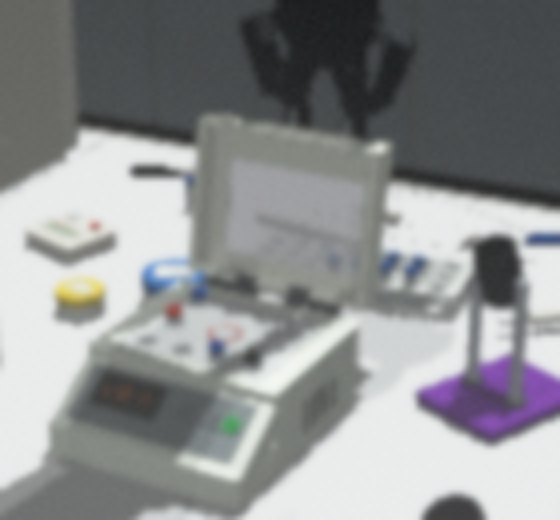

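Request:
{"api": "move_arm", "payload": {
  "plan": [
    [30,[-2,0,2],[0,0,0]],
    [30,[-4,0,4],[0,0,0]],
    [30,[-5,0,5],[0,0,0]],
    [30,[-5,0,5],[0,0,0]]
  ]
}}

```text
time_s: 5.3
ee_pos: [0.6601, 0.004, 0.1437]
ee_rot: [179.8, 0.2, 177.0]
ft_force: [0.7, 7.1, 3.5]
opening: 0.0355
finger_force: 59.4
```

Request:
{"api": "move_arm", "payload": {
  "plan": [
    [30,[-2,0,3],[0,0,0]],
    [30,[-4,0,5],[0,0,0]],
    [30,[-6,0,8],[0,0,0]],
    [30,[-6,0,8],[0,0,0]]
  ]
}}

```text
time_s: 5.7
ee_pos: [0.6626, 0.0038, 0.141]
ee_rot: [179.9, -0.3, 177.1]
ft_force: [-27.2, 8.5, 37.5]
opening: 0.0345
finger_force: 55.9
```

```bash
python3 - <<'E'
from h import *
p,d=cams.snapshot('scene')
cv2.imwrite('pics/x.png',p);P=cloud('scene',d)
k=(P[...,0]>.55)&(P[...,0]<.64)&(abs(P[...,1]-.01)<.055)&(P[...,2]>.1)&(P[...,2]<.19)
Q=P[k];print(k.sum())
for lo in np.arange(.1,.19,.015):
    m=(Q[:,2]>lo)&(Q[:,2]<lo+.015); print(lo+.0075,m.sum(),np.median(Q[m],0), np.percentile(Q[m][:,0],[10,90]))
c=Q-Q.mean(0);n=np.linalg.svd(c,full_matrices=0)[2][2];print('normal',n)
E
```

```text
963
0.10750000000000001 176 [0.606 0.011 0.108] [0.602 0.61 ]
0.1225 178 [0.61  0.008 0.123] [0.606 0.614]
0.1375 171 [0.613 0.009 0.138] [0.61  0.617]
0.15250000000000002 177 [0.616 0.01  0.152] [0.613 0.62 ]
0.1675 164 [0.62  0.007 0.167] [0.616 0.623]
0.1825 97 [0.603 0.007 0.184] [0.599 0.618]
normal [-0.993  0.046  0.111]
```

The stop is reached: the force rises and the cover's slope measures 1.80 rad. I'll relax and release.

Request:
{"api": "move_arm", "payload": {
  "plan": [
    [30,[4,0,-5],[0,0,0]],
    [30,[4,0,-5],[0,0,0]],
    [60,[4,0,-5],[0,0,0]],
    [62,[4,0,-5],[0,0,0]],
    [62,[4,0,-5],[0,0,0]],
    [62,[4,0,-25],[0,0,0]],
    [62,[4,0,-60],[0,0,0]],
    [62,[4,0,-100],[0,0,0]],
    [62,[4,0,-130],[0,0,0]],
    [62,[4,0,-130],[0,0,0]]
  ]
}}

```text
time_s: 6.75
ee_pos: [0.6632, 0.0011, 0.2696]
ee_rot: [-179.9, 0.6, 177.0]
ft_force: [-0.5, 0.3, 1.0]
opening: 0.0622
finger_force: 0.0
```

```bash
python3 - <<'E'
from h import *
s=sensors.read_state();print(s['time_s'],s['qpos'],s['ee_pos'],s['opening'],s['ft_force'])
im={};D={}
for n in('scene','top'):
    im[n],D[n]=cams.snapshot(n);cv2.imwrite(f'pics/{n}1.png',im[n]);np.save(f'pics/{n}1.npy',D[n])
P=cloud('scene',D['scene'])
k=(P[...,0]>.55)&(P[...,0]<.64)&(abs(P[...,1]-.01)<.055)&(P[...,2]>.1)&(P[...,2]<.175)
Q=P[k];n=np.linalg.svd(Q-Q.mean(0),full_matrices=0)[2][2];print('cover normal',n)
# ring: red pixels over the block
for n in im:
    P=cloud(n,D[n]);h=cv2.cvtColor(im[n],cv2.COLOR_BGR2HSV)
    m=((h[...,0]<8)|(h[...,0]>172))&(h[...,1]>60)&(abs(P[...,0]-.5)<.08)&(abs(P[...,1])<.09)
    k,l,st,ce=cv2.connectedComponentsWithStats(m.astype(np.uint8))
    for i in range(1,k):
        if st[i,4]>1:print(n,st[i],ce[i],np.median(P[l==i],0))
c=lambda n,u,v,w:cv2.resize(im[n][v:v+w,u:u+w],(400,400),interpolation=2)
cv2.imwrite('pics/c5.png',np.hstack([c('scene',215,170,56),c('top',210,150,70)]))
E
```

```text
6.75 [-10.31   20.432  73.641  -0.02   85.313 -97.261] [0.663 0.001 0.27 ] 0.06217507265724283 [-0.515  0.276  1.034]
cover normal [-0.975  0.046  0.216]
scene [232 186   3   3   9] [233. 187.] [0.508 0.052 0.078]
top [213  56   3   4   5] [213.6  57.2] [0.575 0.058 0.588]
top [256  67   1   2   2] [256.   67.5] [ 0.561 -0.018  0.583]
top [241 168   9   8  23] [244.957 171.609] [0.506 0.01  0.068]
top [232 198   2   3   4] [232.5  199.25] [0.427 0.044 0.05 ]
top [238 201   2   2   4] [238.5 201.5] [0.422 0.026 0.047]
```

View pics/c5.png

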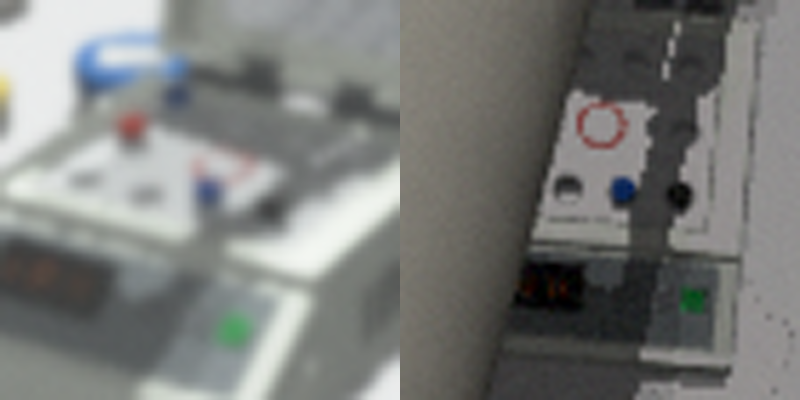

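Red ring at top (245,171.6) and scene (246,192.7), clear of the vials. The cover stays back at about 1.79 rad. Next is the pose above the probe.

```bash
python3 - <<'E'
from h import *
print('ring',tri({'top':(245.0,171.6),'scene':(245.8,192.7)}))
c=cams.camera_info('top');K=c['intrinsics'];d=c['R'].T@np.array([(245-K[0,2])/K[0,0],(171.6-K[1,2])/K[1,1],1]);o=-c['R'].T@c['t'];print(o+d*(.068-o[2])/d[2])
print(go((.378,-.2765,.249),(180,20,168)))
E
```

```text
ring (array([0.505, 0.011, 0.07 ]), array([-0.104,  0.06 ,  0.126, -0.017]))
[0.506 0.011 0.068]
('shift mm', array([ 267.706, -292.697,   14.409]), 'turn', array([ 0.027, -0.347,  0.155]))
```

Request:
{"api": "move_arm", "payload": {
  "plan": [
    [60,[45,-50,0],[0,0,0]],
    [55,[90,-100,0],[0.005,-0.06,0.03]],
    [50,[135,-150,0],[0.01,-0.13,0.06]],
    [46,[180,-200,0],[0.015,-0.2,0.09]],
    [46,[225,-250,5],[0.02,-0.28,0.12]],
    [46,[268,-293,14],[0.027,-0.347,0.155]],
    [46,[268,-293,14],[0.027,-0.347,0.155]],
    [46,[268,-293,14],[0.027,-0.347,0.155]],
    [46,[268,-293,14],[0.027,-0.347,0.155]],
    [46,[268,-293,14],[0.027,-0.347,0.155]],
    [46,[268,-293,14],[0.027,-0.347,0.155]],
    [46,[268,-293,14],[0.027,-0.347,0.155]]
  ]
}}

```text
time_s: 8.05
ee_pos: [0.3783, -0.2751, 0.2485]
ee_rot: [179.9, 19.9, 168.2]
ft_force: [-0.4, 0.8, 0.1]
opening: 0.0458
finger_force: 0.0
```

```bash
python3 - <<'E'
from h import *
s=sensors.read_state();print(s['time_s'],s['qpos'],s['ee_pos'],s['ee_rot'],s['opening'])
print(go((.415,-.2843,.1457),(180,20,168),s))
p,_=cams.snapshot('scene');q,_=cams.snapshot('top');cv2.imwrite('pics/top2.png',q)
c=lambda i,u,v,w:cv2.resize(i[v:v+w,u:u+w],(400,400),interpolation=2)
cv2.imwrite('pics/c6.png',np.hstack([c(p,290,120,110),c(q,310,165,70)]))
E
```

```text
8.05 [ -61.193  -23.221  120.913   16.006   69.847 -143.257] [ 0.378 -0.275  0.249] [179.93   19.886 168.154] 0.04583703336552644
('shift mm', array([ -0.556,  -1.621, 109.539]), 'turn', array([ 0.002, -0.002,  0.003]))
```

View pics/c6.png

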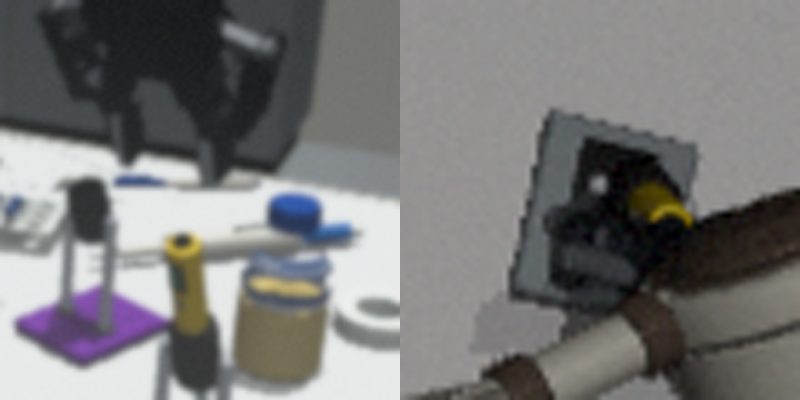

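The fingers at scene crop (122,140) and (215,160) straddle the line of the probe axis, whose end is at (182,240). I'll descend along the axis and grip.

Request:
{"api": "move_arm", "payload": {
  "plan": [
    [46,[0,-1,30],[0,0,0]],
    [46,[-0.5,-1.6,65],[0,0,0]],
    [46,[-0.5,-1.6,95],[0,0,0]],
    [46,[-0.5,-1.6,109],[0,0,0]],
    [46,[-0.5,-1.6,109],[0,0,0]],
    [30,[-0.5,-1.6,109],[0,0,0]],
    [15,[-0.5,-1.6,109],[0,0,0]],
    [10,[-0.5,-1.6,109],[0,0,0]],
    [10,[-0.5,-1.6,109],[0,0,0]]
  ]
}}

```text
time_s: 9.05
ee_pos: [0.4145, -0.2852, 0.1479]
ee_rot: [179.9, 20.0, 168.0]
ft_force: [1.2, 5.3, 3.5]
opening: 0.0206
finger_force: 58.3
```

Request:
{"api": "move_arm", "payload": {
  "plan": [
    [10,[0,0,-10],[0,0,0]],
    [10,[0,0,-25],[0,0,0]],
    [10,[0,0,-45],[0,0,0]],
    [10,[0,0,-65],[0,0,0]],
    [10,[0,0,-85],[0,0,0]],
    [10,[0,0,-105],[0,0,0]],
    [10,[0,0,-125],[0,0,0]],
    [10,[0,0,-140],[0,0,0]],
    [10,[0,0,-140],[0,0,0]],
    [10,[0,0,-140],[0,0,0]]
  ]
}}

```text
time_s: 10.05
ee_pos: [0.3671, -0.2763, 0.2786]
ee_rot: [-179.9, 20.0, 168.0]
ft_force: [1.0, -0.0, -1.2]
opening: 0.0208
finger_force: 58.2
```

```bash
python3 - <<'E'
from h import *
s=sensors.read_state();print(s['time_s'],s['qpos'],s['ee_pos'],s['ee_rot'],s['opening'],s['ft_force'])
p,d=cams.snapshot('scene');q,_=cams.snapshot('top');cv2.imwrite('pics/scene3.png',p);cv2.imwrite('pics/top3.png',q);np.save('pics/scene3.npy',d)
R=Ro.from_euler('xyz',s['ee_rot'],degrees=True);print('expected tip if TCP at 131:',s['ee_pos']+R.apply([0,0,.131]),proj('scene',s['ee_pos']+R.apply([0,0,.131])),proj('scene',s['ee_pos']))
u,v=proj('scene',s['ee_pos']+R.apply([0,0,.09])).astype(int)
cv2.imwrite('pics/c7.png',cv2.resize(p[v-55:v+55,u-55:u+55],(600,600),interpolation=2));print(u-55,v-55)
for yaw in(168,177,190,150,130): print(yaw,go((.506,.011,.30),(180,0,yaw),s))
E
```

```text
10.05 [ -62.839  -25.811  119.335   15.919   74.097 -143.547] [ 0.367 -0.276  0.279] [-179.918   19.958  168.004] 0.020770190288319897 [ 1.033 -0.022 -1.17 ]
expected tip if TCP at 131: [ 0.411 -0.286  0.156] [342.946 201.79 ] [337.548 155.76 ]
286 133
168 ('shift mm', array([-78.895, 309.922,   5.487]), 'turn', array([-0.001,  0.348, -0.   ]))
177 ('shift mm', array([-78.895, 309.922,   5.487]), 'turn', array([-0.029,  0.348, -0.156]))
190 ('shift mm', array([-78.895, 309.922,   5.487]), 'turn', array([-0.068,  0.344, -0.38 ]))
150 ('shift mm', array([-78.895, 309.922,   5.487]), 'turn', array([0.053, 0.346, 0.311]))
130 ('shift mm', array([-78.895, 309.922,   5.487]), 'turn', array([0.114, 0.336, 0.656]))
```

View pics/c7.png

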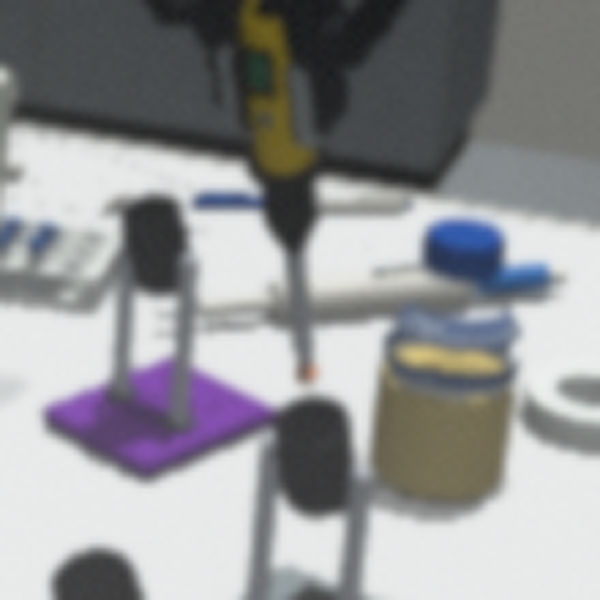

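The probe hangs true in the fingers with its copper tip at scene (342,202), as expected, and clear of the tube. I'll carry it upright to above the ring.

Request:
{"api": "move_arm", "payload": {
  "plan": [
    [10,[0,0,-20],[0,0,0]],
    [10,[-5,15,-30],[0,0.05,0]],
    [10,[-15,45,-30],[0,0.15,0]],
    [10,[-25,85,-30],[0,0.25,0]],
    [10,[-36,130,-25],[0,0.348,0]],
    [10,[-47,175,-20],[0,0.348,0]],
    [10,[-57,220,-10],[0,0.348,0]],
    [10,[-67,260,0],[0,0.348,0]],
    [10,[-74,290,5],[0,0.348,0]],
    [10,[-79,310,5],[0,0.348,0]],
    [10,[-79,310,5],[0,0.348,0]],
    [10,[-79,310,5],[0,0.348,0]],
    [10,[-79,310,5],[0,0.348,0]],
    [10,[-79,310,5],[0,0.348,0]]
  ]
}}

```text
time_s: 11.55
ee_pos: [0.5057, 0.0106, 0.3004]
ee_rot: [180.0, -0.0, 167.9]
ft_force: [0.6, -0.7, -0.3]
opening: 0.0208
finger_force: 58.4
```

```bash
python3 - <<'E'
from h import *
s=sensors.read_state();print(s['time_s'],s['qpos'],s['ee_pos'],s['ee_rot'],s['opening'],s['ft_force'])
im={}
for n in('scene','top'):
    im[n],d=cams.snapshot(n);P=cloud(n,d);cv2.imwrite(f'pics/{n}4.png',im[n])
    h=cv2.cvtColor(im[n],cv2.COLOR_BGR2HSV)
    R=s['ee_pos'];print(n,'tcp',proj(n,R),'tip',proj(n,R-[0,0,.131]),'ring',proj(n,(.506,.011,.068)))
    k=np.linalg.norm(P[...,:2]-R[:2],axis=-1)<.03
    for lo in np.arange(.16,.32,.015):
        m=k&(P[...,2]>lo)&(P[...,2]<lo+.015)
        if m.sum()>3: v,u=np.nonzero(m);print(' z',lo+.0075,m.sum(),np.median(P[m],0),'px',u.mean(),v.mean(),im[n][m].mean(0))
    m=(h[...,0]>2)&(h[...,0]<20)&(h[...,1]>90)&(h[...,2]>60)&k
    if m.any(): v,u=np.nonzero(m);print(' copper',np.c_[u,v].tolist()[:20],P[m].mean(0))
    u,v=proj(n,R-[0,0,.1]).astype(int);im[n]=cv2.resize(im[n][v-45:v+45,u-45:u+45],(400,400),interpolation=2);print(u-45,v-45)
cv2.imwrite('pics/c8.png',np.hstack([im['scene'],im['top']]))
E
```

```text
11.55 [-12.513  -3.569  96.83    0.002  86.771 -90.435] [0.506 0.011 0.3  ] [179.998  -0.032 167.923] 0.02083659317391604 [ 0.573 -0.666 -0.304]
scene tcp [244.362 111.605] tip [245.182 159.56 ] ring [245.693 193.321]
 z 0.1675 10 [0.504 0.012 0.172] px 244.5 158.8 [ 98.4 106.3 117.6]
 z 0.1825 14 [0.504 0.011 0.185] px 244.5 154.57142857142858 [108.857 110.    107.714]
 z 0.19749999999999998 21 [0.505 0.011 0.197] px 244.42857142857142 149.85714285714286 [112.619 112.571 109.286]
 z 0.21249999999999997 23 [0.504 0.01  0.212] px 244.56521739130434 144.3913043478261 [112.261 112.261 109.087]
 z 0.22749999999999995 21 [0.504 0.011 0.228] px 244.42857142857142 138.85714285714286 [120.286 120.667 117.238]
 z 0.24249999999999994 21 [0.502 0.009 0.243] px 244.42857142857142 133.76190476190476 [67.238 65.81  63.381]
 z 0.2574999999999999 44 [0.499 0.007 0.257] px 244.5 128.5909090909091 [42.386 42.205 40.818]
 z 0.2724999999999999 42 [0.498 0.006 0.272] px 244.54761904761904 123.14285714285714 [38.667 38.548 37.238]
 z 0.2874999999999999 61 [0.499 0.005 0.285] px 244.50819672131146 117.62295081967213 [40.131 68.787 74.803]
 z 0.3024999999999999 70 [0.498 0.007 0.304] px 244.25714285714287 111.1 [54.486 78.014 81.957]
 z 0.31749999999999984 103 [0.497 0.002 0.318] px 244.6990291262136 105.85436893203884 [50.748 60.748 61.476]
199 103
top tcp [242.78  146.439] tip [244.2   161.841] ring [244.971 171.518]
 z 0.2874999999999999 25 [0.495 0.019 0.285] px 239.48 152.16 [19.88 25.72 26.56]
 z 0.3024999999999999 11 [0.495 0.016 0.304] px 240.1818181818182 149.8181818181818 [13.364 33.636 38.   ]
 z 0.31749999999999984 21 [0.496 0.021 0.316] px 238.23809523809524 147.76190476190476 [17.667 26.143 27.429]
198 113
```

Request:
{"api": "move_arm", "payload": {
  "plan": [
    [10,[0.8,-1.2,20],[0,0,0]],
    [10,[0.8,-1.2,45],[0,0,0]],
    [10,[0.8,-1.2,70],[0,0,0]],
    [10,[0.8,-1.2,85],[0,0,0]],
    [10,[0.8,-1.2,92],[0,0,0]],
    [10,[0.8,-1.2,92],[0,0,0]],
    [10,[0.8,-1.2,92],[0,0,0]]
  ]
}}

```text
time_s: 12.35
ee_pos: [0.5054, 0.0102, 0.2096]
ee_rot: [180.0, 0.1, 168.0]
ft_force: [-0.4, -0.1, -0.8]
opening: 0.021
finger_force: 58.4
```

```bash
cat > look.py <<'E'
from h import *
s=sensors.read_state();print(s['time_s'],s['ee_pos'],s['ee_rot'],s['opening'])
F=[];I=[]
for i in range(8):
    p,d=cams.snapshot('scene');I.append(p.astype(float));F.append(sensors.read_state()['ft_force'])
print('F mean',np.mean(F,0),'sd',np.std(F,0))
p=np.mean(I,0).astype(np.uint8);cv2.imwrite('pics/cur.png',p);P=cloud('scene',d)
print('ring px',proj('scene',(.506,.011,.068)),'tip px',proj('scene',s['ee_pos']-[0,0,.131]))
print(p[176:204,240:251,2].astype(int)-p[176:204,240:251,0])
print(p[176:204,240:251,1])
E
python3 look.py
```

```text
12.35 [0.505 0.01  0.21 ] [179.988   0.077 167.989] 0.0209894480486391
F mean [ 0.063  0.358 -1.25 ] sd [0.598 0.413 0.479]
ring px [245.693 193.321] tip px [245.792 190.034]
[[ -1   2   3   2  -2  -5  -2   0   3   3   3]
 [-17  -6   2   2  -1  -4  -2   1   3   2   2]
 [-47 -19  -3   0  -3  -5  -2   1   3   1   0]
 [-63 -28  -7  -4  -4  -5  -2   0   1   0   0]
 [-47 -23  -7  -4  -4  -6  -4  -3  -2  -2  -2]
 [-39 -22  -6  -1  -3  -5  -4  -3  -3  -3  -3]
 [-46 -27  -7   0  -1  -5  -4  -1   0   0  -1]
 [-43 -22  -6  -1  -3  -5  -3   0   1   2   1]
 [-26 -15  -6  -3  -4  -5  -3   0   1   1   1]
 [-13  -8  -5  -4  -5  -6  -5  -3  -1  -1   0]
 [ -5  -5  -4  -4  -4  -4  -4  -3  -3  -3  -2]
 [ -4  -4  -4  -3  -1   0   0  -1  -3  -3  -4]
 [ -4  -4  -3   0   5  12  14   7  -1  -4  -5]
 [ -3  -3  -2   4  13  25  26  13   2  -3  -4]
 [ -4  -3   0   4  14  23  23  14   6   0  -3]
 [ -3   0   5   8   9  14  15  14  12   9   3]
 [ -3   5  15  14   6   3   4   8  14  17  12]
 [ -2   8  20  14   2  -1   1   5  11  17  15]
 [ -2   6  15   8  -3  -2   6  10  13  13   9]
 [ -2  -3  -5 -13 -18  -8   6  1
[... 1008 characters left out ...]
 205 198 175 136 114 132 163 186 196 203]
 [206 205 199 181 150 131 144 170 192 202 207]
 [206 201 192 183 170 161 165 177 185 191 199]
 [206 192 176 170 170 169 176 184 181 179 187]
 [204 178 154 147 143 146 164 181 180 174 182]
 [188 157 127 115 111 119 146 170 176 176 189]
 [159 136 106  88  88 105 139 169 185 194 202]
 [142 127 100  80  79  99 140 181 200 207 207]
 [139 128 102  83  83 100 141 184 209 214 203]
 [140 130 112  99  98 108 136 179 213 218 200]
 [141 134 123 117 118 120 134 168 204 217 197]
 [142 139 133 129 130 131 136 153 179 194 181]
 [147 147 144 141 140 140 142 146 153 160 153]
 [153 153 153 150 148 147 147 146 144 142 137]
 [152 152 153 153 152 153 153 150 146 144 143]]
```

Scene pixels: the copper tip is at (245.5,189.5), centred over the ring spanning u 242–249 around v 193. I'll lower to light contact.

Request:
{"api": "move_arm", "payload": {
  "plan": [
    [10,[0,0,4],[0,0,0]],
    [10,[0,0,7],[0,0,0]],
    [10,[0,0,9],[0,0,0]],
    [10,[0,0,11],[0,0,0]],
    [10,[0,0,12],[0,0,0]],
    [10,[0,0,12],[0,0,0]],
    [10,[0,0,12],[0,0,0]]
  ]
}}

```text
time_s: 13.45
ee_pos: [0.505, 0.0105, 0.1969]
ee_rot: [180.0, -0.0, 168.0]
ft_force: [-0.6, 0.9, 2.4]
opening: 0.0206
finger_force: 58.7
```

```bash
python3 look.py | head -8; python3 look.py | grep mean; python3 - <<'E'
import cv2
p=cv2.imread('pics/cur.png')
print(p[180:200,240:251,2].astype(int)-p[180:200,240:251,0])
E
```

```text
13.45 [0.505 0.011 0.197] [179.985  -0.004 168.009] 0.020556278764611455
F mean [-0.647  0.137  1.573] sd [0.575 0.617 0.321]
ring px [245.693 193.321] tip px [245.683 194.192]
[[ -1   1   2   0  -2  -5  -2   1   3   3   3]
 [-17  -6   0   0  -3  -4  -1   2   3   2   2]
 [-47 -20  -4  -1  -3  -4  -1   2   3   2   0]
 [-62 -28  -7  -4  -5  -4  -2   1   2   1  -1]
 [-47 -22  -7  -4  -5  -5  -5  -1  -1  -2  -4]
F mean [-0.424  0.292  1.88 ] sd [0.303 0.3   0.546]
[[-47 -22  -6  -4  -5  -5  -4  -3  -1  -1  -3]
 [-40 -23  -7  -2  -4  -5  -4  -3  -2  -2  -3]
 [-46 -28  -8  -1  -3  -5  -3   0   0  -1  -1]
 [-42 -24  -8  -2  -3  -5  -1   1   2   2   2]
 [-26 -16  -7  -4  -5  -5  -1   0   1   2   2]
 [-11  -8  -6  -5  -5  -5  -3  -2  -2  -1   0]
 [ -6  -5  -4  -5  -5  -5  -5  -4  -4  -3  -3]
 [ -4  -3  -5  -4  -5  -6  -4  -3  -3  -3  -3]
 [ -4  -4  -5  -5  -6  -5  -4  -3  -3  -4  -4]
 [ -3  -2  -4  -4  -5  -4  -3  -2  -3  -4  -4]
 [ -4  -3  -2  -1  -2  -1   2   4   2   0  -3]
 [ -3   1   5   8   6   6   9  11  11   8   4]
 [ -3   4  17  24  20  18  14  11  14  18  13]
 [ -2   7  22  27  23  19  14   8  11  16  15]
 [ -2   2  10  10   9  10  12  12  13  12   9]
 [ -4  -6 -12 -17 -15  -4   8  12   9   4   0]
 [ -4 -10 -22 -34 -33 -20  -4   1   1  -2  -3]
 [ -3  -9 -22 -33 -33 -25 -11  -4  -3  -4  -4]
 [ -4  -7 -14 -21 -22 -16  -9  -5  -4  -4  -4]
 [ -3  -5  -8 -10 -10  -9  -6  -3  -4  -4  -4]]
```

```bash
python3 - <<'E'
import cv2
p=cv2.imread('pics/cur.png')
cv2.imwrite('pics/c10.png',cv2.resize(p[140:205,220:275],(507,600),interpolation=cv2.INTER_CUBIC))
for v in range(160,195,2): print(v,p[v,238:252,1])
E
```

```text
160 [130 134 117  86  62  52  51  51  52  56  78 117 150 163]
162 [142 139 120  89  63  53  52  52  53  59  84 123 152 163]
164 [177 147 119  89  64  54  53  52  53  62  91 131 156 164]
166 [180 142 119  92  69  55  54  53  54  65  98 138 159 165]
168 [169 137 121 108  85  64  56  54  60  82 120 151 164 165]
170 [164 135 124 120 108  87  70  66  84 117 148 162 166 166]
172 [159 135 125 126 126 119 109 106 120 145 159 164 164 164]
174 [155 143 134 129 130 125 116 114 124 142 151 153 153 154]
176 [183 187 173 166 168 154 128 117 130 150 156 152 149 149]
178 [174 154 145 150 155 143 124 122 152 187 186 153 124 120]
180 [194 163 141 132 122 112 110 111 115 119 112  95  84  82]
182 [164 136 134 165 190 176 137 119 127 145 148 134 119 108]
184 [134  99 110 152 183 170 135 123 150 188 205 204 200 196]
186 [162 156 158 169 177 164 133 120 139 169 183 188 196 201]
188 [203 203 204 203 194 169 135 118 132 155 167 176 191 204]
190 [205 205 206 204 197 176 137 121 147 181 197 203 207 210]
192 [209 209 203 188 165 138 113 113 145 174 180 178 187 203]
194 [200 193 169 139 110  94  94 114 149 172 176 177 189 204]
```

View pics/c10.png

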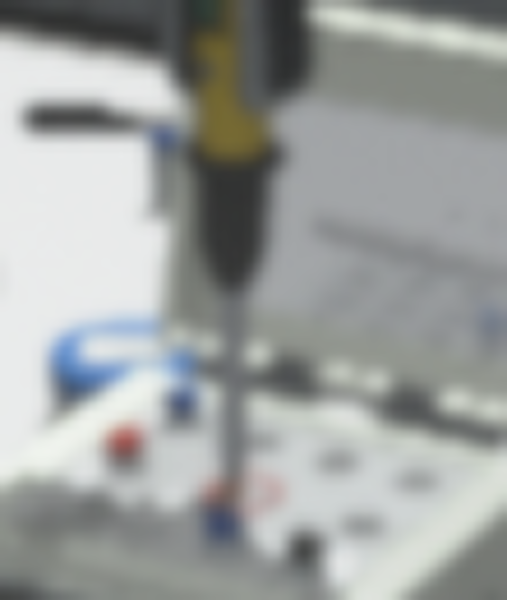

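The probe stands upright at crop (232,300) with its tip in the ring, which spans crop (205–285,492). It sits about 2–3 mm off centre, to the left and rear. I'll lift, shift and press again.

Request:
{"api": "move_arm", "payload": {
  "plan": [
    [10,[0,0,-4],[0,0,0]],
    [10,[0,0,-9],[0,0,0]],
    [10,[0.5,-2.5,-9],[0,0,0]],
    [10,[0.5,-2.5,-9],[0,0,0]],
    [10,[0.5,-2.5,-6],[0,0,0]],
    [10,[0.5,-2.5,-3],[0,0,0]],
    [10,[0.5,-2.5,-1],[0,0,0]],
    [10,[0.5,-2.5,0.5],[0,0,0]],
    [10,[0.5,-2.5,0.5],[0,0,0]],
    [10,[0.5,-2.5,0.5],[0,0,0]]
  ]
}}

```text
time_s: 15.25
ee_pos: [0.504, 0.0081, 0.1963]
ee_rot: [180.0, -0.0, 168.0]
ft_force: [-1.2, -0.5, 2.3]
opening: 0.0205
finger_force: 58.7
```

```bash
python3 look.py | head -3; python3 look.py | grep mean;python3 look.py | grep mean; python3 - <<'E'
import cv2
p=cv2.imread('pics/cur.png')
print(p[188:198,240:252,2].astype(int)-p[188:198,240:252,0]);print(p[180:196,240:252,1])
E
```

```text
15.25 [0.504 0.008 0.196] [179.986  -0.004 168.005] 0.020480061508212074
F mean [-0.291  0.181  2.02 ] sd [0.712 0.536 0.394]
ring px [245.693 193.321] tip px [246.27  194.668]
F mean [-0.24   0.018  2.156] sd [0.436 0.44  0.354]
F mean [-0.034  0.048  1.935] sd [0.274 0.62  0.677]
[[ -3  -4  -4  -5  -5  -5  -6  -4  -3  -4  -4  -4]
 [ -3  -4  -3  -4  -5  -5  -4  -3  -2  -3  -4  -4]
 [ -3  -3  -2  -1  -2  -3   0   4   3   0  -3  -3]
 [ -3   0   5   6   4   3  10  17  15   9   4  -1]
 [ -2   5  16  17  14  12  18  23  20  18  13   2]
 [ -2   8  22  20  17  21  23  21  17  17  15   3]
 [ -2   5  15  11   8  15  21  20  17  12   9   0]
 [ -3  -3  -5 -12 -13  -3  12  16  11   4   1  -2]
 [ -3  -9 -21 -34 -35 -21  -4   4   1  -2  -3  -5]
 [ -4  -9 -21 -33 -34 -25 -10  -5  -3  -4  -4  -4]]
[[142 133 125 115 110 110 108 107 105  96  86  83]
 [155 160 168 159 136 117 109 104 103  97  90  86]
 [136 168 202 200 164 128 119 129 140 133 119 108]
 [112 159 204 205 168 132 131 159 182 180 166 156]
 [111 154 193 193 161 131 133 165 195 202 199 197]
 [128 156 185 186 158 130 131 159 188 200 204 206]
 [159 171 187 185 158 129 128 150 174 188 196 202]
 [190 194 197 188 158 128 123 138 156 171 188 202]
 [204 205 202 189 158 129 124 142 161 175 191 204]
 [205 206 204 190 159 130 132 159 184 195 203 209]
 [206 205 203 191 163 131 134 167 190 202 207 210]
 [205 202 193 182 159 127 129 159 180 191 200 207]
 [203 191 174 162 141 117 122 150 169 177 187 203]
 [200 177 152 140 122 106 118 145 167 172 182 201]
 [186 155 126 112 100 100 121 147 165 175 189 204]
 [159 136 106  87  84  96 122 152 177 193 202 207]]
```

Request:
{"api": "move_arm", "payload": {
  "plan": [
    [10,[0,0,0.5],[0,0,0]],
    [10,[0,0,0.5],[0,0,0]],
    [10,[0,0,0.5],[0,0,0]]
  ]
}}

```text
time_s: 16.75
ee_pos: [0.5039, 0.0081, 0.1956]
ee_rot: [180.0, -0.0, 168.0]
ft_force: [-0.1, -0.3, 2.5]
opening: 0.0206
finger_force: 58.8
```

```bash
python3 look.py | head -2; python3 - <<'E'
from h import *
p,d=cams.snapshot('scene');P=cloud('scene',d)
k=(P[...,0]>.55)&(P[...,0]<.64)&(abs(P[...,1]+.03)<.025)&(P[...,2]>.1)&(P[...,2]<.175)
Q=P[k];print('cover normal',np.linalg.svd(Q-Q.mean(0),full_matrices=0)[2][2])
from rig import workorder;print(workorder.sign_off())
E
```

```text
16.75 [0.504 0.008 0.196] [179.988  -0.013 168.005] 0.02064682425423512
F mean [-0.111  0.442  2.132] sd [0.287 0.384 0.623]
cover normal [-0.974  0.045  0.22 ]
the job is handed in; nothing more can be done
None
```

I signed the job off at about 17 s: the cover is fully back at about 1.8 rad, and the arm still holds the probe upright in the red ring, its tip pressed in about half-way (about 3.4 N); no verdict came back.

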